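Put the slides away in the dry box and lower its heavy lid

ROBOT

A 6-joint arm with a two-finger parallel gripper is mounted at the origin on a cart in front of the work surface, level with it; the furniture and walls round the work are solid. World frame = base frame: x ahead of the robot, y to its left, z up, the work surface at z = 0. Lengths are in m, angles in degrees, forces in N, time in s.
With the tool pointing down it reaches from about 0.275 to 0.85 m from the base axis. Payload 19 kg.
Tool frame: the origin (TCP) lies midway between the tips of the shut fingers; the grasp point (between the pads) lies 19 mm behind it; z points along the fingers, y is the line along which they close (so a half turn about z gives the same grasp; the last joint's range is limited). The gripper opens to 85 mm and grips with 20 to 120 N. Pads are 22 mm wide; open, the fingers measure 114 mm over their backs; the gripper's body (76 mm by 85 mm) begins 54 mm behind the grasp point. The pads swing forward as they close: fully open they stand 13 mm farther back than shut.
Start: joints at [-73.224, 8.623, 82.357, -0, 89.026, -7.678], TCP at [0.238, -0.523, 0.231] pointing down, gripper open.
Joint ranges: [-160.23, 160.23], [-39.13, 120.54], [6.94, 153.29], [-79.49, 259.48], [9.18, 160.14], [-161.06, 161.06]. Speed limits (degrees/s): [108.29, 108.29, 127.2, 172.46, 172.46, 172.46].

INTERFACE

Orientations are given as [roll, pitch, yaw] about the fixed x, y, z axes, in that order (R = Rz(yaw) Ry(pitch) Rx(roll)).
In Python, from workcell import arm gives the robot as it stands.
- The arm moves only by the shell command python3 -m crank 'ROWS' [FORCE]. ROWS is JSON, a list that holds one entry, the list of rows, each a list of 5 numbers: the opening, from 0 (shut) to 1 (fully open), then the shift along the tool's x, y, z in mm, then the turn about the tool's z in degrees. In form: [[[fingers, tx, ty, tz, turn], ...]]. A call has 1 to 5 rows; each row shifts and turns the commanded pose from where the row before left it, along the tool's axes as they then stand; what a row does not reach is not made up. A row lasts 1/12 s, in which the tool goes at most 41.7 mm and 7.16 degrees, less where a joint would pass 70% of its speed; a pose out of reach is approached as far as the arm can. A call with a gripper value outside its range is refused whole. The fingers move at their own pace and stop on an object; FORCE is the grip in N (left out, the last holds). Time passes only in rows, so rows that do not move let the fingers close. It gives the time, the measured TCP pose, the force, the opening and the grip force at its end, in the units of the state.
- arm.observe(): the state, without advancing time (a new reading comes with each control period).
- arm.capture(name): name is "scene" or "top" or "wrist"; returns a dict with "color" (384x512x3 uint8, red, green, blue), "z_map" (384x512 float32, m along the optical axis (not along the pixel's ray), 0 where there is no reading), "mtx" (3x3 intrinsics, pixels), "k1" (the pictures are not rectified: a ray, as slopes to the right and down, at radius r is drawn at 1 + k1 r^2 times it, then the intrinsics apply), "R" (3x3) and "t" (3): a world point X has camera coordinates R X + t. Camera axes: x right, y down, z forward; pixel columns grow to the right and rows downward; lengths in m; the calibration is good to about 2 mm. A picture is of the moment at which its call begins.
- arm.hand_in(): hands the job in; it is judged then, once.
The state is a dict: "time_s": time; "qpos": joint angles; "joint_vel": joint speeds; "tau": joint torques, N m; "eef_pos": TCP position; "tool_rot": TCP orientation; "ft_force": force on the tool from outside, world axes, zero at the start; "torque": the same for the moment, N m; "width": opening from 0.0 (shut) to 1.0 (fully open); "grip_force": force on a finger pad.
Only numpy, scipy, OpenCV 4.12 (cv2) and the standard library are available. Lean on these libraries where they do the work, as an engineer would, in place of code of your own. Each camera call takes 0.05 s, during which the arm holds its last target. There are 200 camera calls.

TASK

Put the blue box of glass microscope slides that lies to the right of the open dry-storage box away in it: set it down flat and right way up on the floor of the tray, without dropping it. Then close the heavy lid fully, holding it back against its weight all the way down so that it never slams, and let go. Leave the amber bottle, the tape roll and the marker beside it where they are.

Things in the scene. Friction and masses are not known exactly. Their poses are not given: they have to be found in the camera images.
- dry_box: White dry-storage box fixed to the bench: open tray 150 (x) x 250 (y) x 62 mm high, walls 6 mm, floor 8 mm. Origin: centre of its underside. x points away from the robot to the hinge side, y left along its length, z up. Across its left end (y +72 to +118 mm) an aluminium cassette is fixed, top 48 mm above the bench.
- tray_floor (a point): Middle of the tray's free floor, on its surface: x 0, y -23.5, z +8 mm in the box's frame (same axes). Free floor: 138 (x) x 191 (y) mm. The open lid stands along the back edge, 80 mm behind this point: over the tray turn the gripper's wide side along the box's y.
- lid (a joint): Lid hinge (rad): 0 fully closed on the tray, 1.57 upright, stop at 1.9 leaning back; starts at 1.55 to 1.85. Lid about 0.9 kg, centre of mass 90 mm from the hinge. Hinge friction (0.2 N m) holds it only near upright; below about 1.3 it falls and speeds up. Near closed the handle needs about 3 N of support; let go with the handle more than about 5 mm above closed, it can slam.
- lid_hinge (a point): Middle of the lid's hinge axis (parallel to the box's y), at x = +80, y = 0, z = +64 mm in the box's frame.
- lid_handle (a point): Middle of the handle: round steel bar, 14 mm diameter, parallel to the hinge, 112 mm free between its two arms, 35 mm clear of the front edge of the lid (aluminium frame 156 x 256 x 18 mm, clear pane). 200 mm from the hinge along the lid, 9 mm above its underside plane. Closed: x -120, z +73 mm in the box's frame; upright: on top, 264 mm above the bench.
- slide_box: Closed blue box of glass microscope slides, 35 (x) x 84 (y) x 32 mm high, 0.2 kg, lying flat on the bench to the right of the dry box. Origin: centre of its underside; its y is its long axis, z up.
- amber_bottle: Bystander: amber bottle with black cap, 54 mm in diameter, 106 mm high, standing left of the dry box. Origin: centre of its underside.
- tape_roll: Bystander: roll of tape lying flat, 96 mm in diameter, 25 mm high. Origin: centre of its underside.
- marker: Bystander: white marker pen with black cap lying on the bench, 135 mm long (its y), 17 mm thick. Origin: centre of its underside.
Mind the look-alikes: they are no part of the job. Of the things that look like the slide_box, take the one that is farthest to the robot's right at the start.

How it is judged:
By the outcome, as a careful person would: the job done as asked, in the order asked, and still so for the second after the job is handed in, with the robot touching nothing.
It also fails if it takes over 67 s, if anything falls off the work surface, if the arm or the gripper's body presses on something with over 40 N, if the wrist force passes 120 N, or if a joint passes its speed limit or range.

## Working session

There is one attempt and no reset: what is moved stays moved. The work goes in short steps, Python scripts to look and compute and a shell command to move; the robot and the scene stay as the last step left them, time stands still between calls to the robot, and variables do not carry over. Pictures are saved under pics/ and viewed, at most 10 in all, crops included, and the job is handed in when it is done.

```bash
ls; mkdir -p pics; cat > h.py <<'E'
import numpy as np, cv2
from workcell import arm
def pts(c, uv, z=None):
    """pixels -> world; by plane height z, or by depth map if None"""
    uv=np.asarray(uv,float).reshape(-1,2); k=c['k1']; K=np.asarray(c['mtx'])
    d=(uv-[K[0,2],K[1,2]])/[K[0,0],K[1,1]]; s=d.copy()
    for _ in range(20): s=d/(1+k*(s**2).sum(1,keepdims=True))
    r=np.c_[s,np.ones(len(s))]; R=np.asarray(c['R']); t=np.asarray(c['t'])
    o=-R.T@t; w=r@R
    if z is None:
        zz=c['z_map'][uv[:,1].astype(int),uv[:,0].astype(int)]; return o+w*zz[:,None]
    return o+w*((z-o[2])/w[:,2])[:,None]
E
python3 - <<'E'
from h import *
for n in ('scene','top'):
    c=arm.capture(n); np.savez(n+'0.npz',**c); cv2.imwrite(f'pics/{n}0.png',c['color'][:,:,::-1])
    print(n,-np.asarray(c['R']).T@c['t'],c['k1'],np.asarray(c['mtx'])[0])
print(arm.observe())
E
```

```text
pics
scene [-0.17478055  0.52921464  0.7129656 ] 0.03539486169019999 [356.53387906   0.         256.4439455 ]
top [ 0.34629723 -0.06215688  1.62625493] -0.07740892253752349 [477.42710313   0.         256.33691018]
{'time_s': 0.1, 'qpos': array([-7.32229843e+01,  8.64837126e+00,  8.23876073e+01,  2.12612753e-05,
        8.90257805e+01, -7.67782067e+00]), 'joint_vel': array([ 0.01883834, -0.08483638, -0.16598685, -0.00946193,  0.01199539,
        0.00029911]), 'tau': array([ 4.58558818e-03, -7.14378977e+01, -5.71790779e+01, -1.89205216e-04,
        7.07971558e-03,  2.09127614e-05]), 'eef_pos': array([ 0.23795519, -0.52322113,  0.230748  ]), 'tool_rot': array([-1.79938797e+02, -8.27223513e-03,  2.44548316e+01]), 'ft_force': array([-0.30820838,  0.78159335, -0.16930182]), 'torque': array([ 0.02335236, -0.00708037, -0.05288302]), 'grip_force': 0.0, 'width': 1.0027478324378785}
```

View pics/scene0.png

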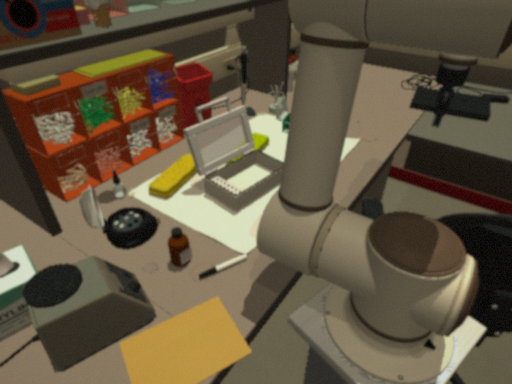

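View pics/top0.png

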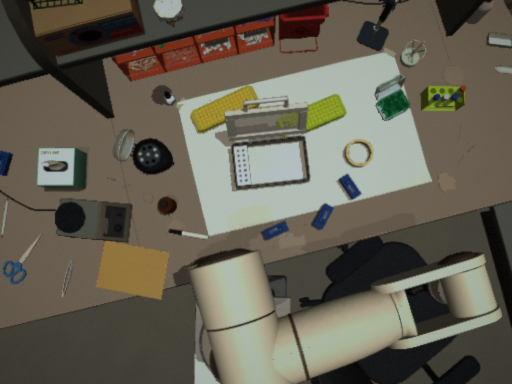

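The top view shows the open dry box around (270,162) with its lid standing behind it at (265,122). There are three blue boxes, at (275,230), (322,216) and (349,186), and the tape roll is at (358,152). The bottle (167,205) and marker (188,234) are on the left.

```bash
python3 - <<'E'
from h import *
c=dict(np.load('top0.npz')); hsv=cv2.cvtColor(c['color'],cv2.COLOR_RGB2HSV)
def rects(m,z,lo,tag):
    for k in cv2.findContours(m,cv2.RETR_EXTERNAL,cv2.CHAIN_APPROX_NONE)[0]:
        if cv2.contourArea(k)<lo: continue
        p=pts(c,k.reshape(-1,2),z)*1000
        (x,y),(w,h),a=cv2.minAreaRect(p[:,:2].astype(np.float32))
        u=k.reshape(-1,2).mean(0); d=pts(c,[u])[0]
        b=cv2.boxPoints(((x,y),(w,h),a)); e=b[1]-b[0]; f=b[2]-b[1]; L=e if np.hypot(*e)>np.hypot(*f) else f
        print(tag,u.round(),'xy',round(x),round(y),'size',round(w),round(h),'long dir deg',round(np.degrees(np.arctan2(L[1],L[0]))%180,1),'depthpt',d.round(3))
m=cv2.inRange(hsv,(105,110,40),(128,255,255)); rects(m,0.032,60,'blue')
m=cv2.inRange(hsv,(15,60,80),(30,255,255)); rects(m,0.025,150,'yellow')
# height map of dry box area
zz=np.indices((384,512)); uv=np.c_[zz[1].ravel(),zz[0].ravel()]
P=pts(c,uv).reshape(384,512,3); np.save('P.npy',P)
Hm=P[...,2]; reg=np.zeros_like(m); reg[125:200,220:320]=1
rim=((Hm>0.05)&(Hm<0.075)&(reg>0)).astype(np.uint8)*255
rects(rim,0.062,100,'rim')
fl=(np.abs(Hm-0.008)<0.006)&(reg>0)
cass=(np.abs(Hm-0.048)<0.005)&(reg>0); print('cass',P[cass].mean(0))
hd=(Hm>0.2)&(Hm<0.35); hd[:, :210]=0;hd[:,330:]=0;hd[:85]=0;hd[200:]=0
q=P[hd]; print('lid pts',len(q), q.mean(0), q.max(0)); 
t=q[q[:,2]>q[:,2].max()-0.02]; print('handle',len(t),t.mean(0),t.min(0),t.max(0))
i=np.zeros((150,200),np.uint8); v=cv2.resize(c['color'][90:245,180:400],(800,564),interpolation=cv2.INTER_CUBIC); cv2.imwrite('pics/crop0.png',v[:,:,::-1])
E
```

```text
blue [275. 230.] xy 373 -104 size 31 81 long dir deg 114.8 depthpt [ 0.374 -0.105  0.023]
blue [323. 216.] xy 423 -262 size 34 80 long dir deg 151.7 depthpt [ 0.422 -0.263  0.025]
blue [349. 186.] xy 524 -352 size 77 33 long dir deg 33.8 depthpt [ 0.525 -0.352  0.032]
blue [  3. 162.] xy 590 838 size 82 33 long dir deg 4.4 depthpt [0.592 0.848 0.025]
yellow [358. 153.] xy 641 -385 size 92 94 long dir deg 179.8 depthpt [ 0.644 -0.389  0.004]
yellow [224. 108.] xy 787 75 size 89 237 long dir deg 116.3 depthpt [0.789 0.077 0.029]
yellow [299.  44.] xy 1025 -176 size 42 120 long dir deg 96.0 depthpt [ 1.034 -0.18   0.004]
yellow [251. 152.] xy 667 -40 size 860 2003 long dir deg 105.1 depthpt [ 0.641 -0.02   0.011]
yellow [78. 14.] xy 1162 608 size 130 362 long dir deg 104.4 depthpt [0.85  0.369 0.604]
rim [270. 159.] xy 604 -82 size 166 255 long dir deg 96.8 depthpt [ 0.618 -0.083  0.007]
cass [ 0.58973552 -0.00554034  0.04807942]
lid pts 855 [ 0.73785575 -0.0668392   0.22291778] [0.76554847 0.06049082 0.26314649]
handle 227 [ 0.74989941 -0.06538626  0.25545398] [ 0.734588   -0.13197758  0.24353285] [0.76554847 0.00122283 0.26314649]
```

View pics/crop0.png

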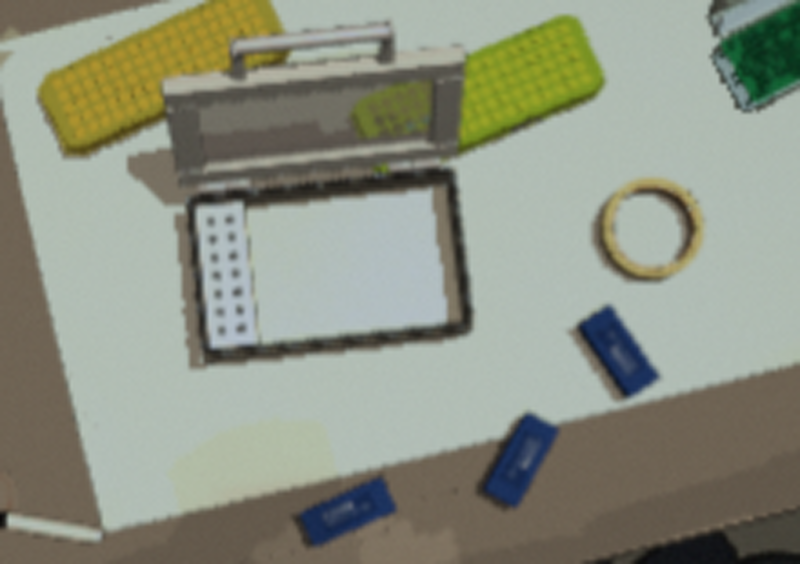

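The three blue boxes measure about 80 x 33 mm, which fits once pixel shrinkage is allowed for. The rightmost is at (0.524, -0.352), and its depth gives z 0.032, as expected. I'll move above it while refining the dry box's pose.

```bash
python3 -m crank '[[[1,33,-3.7,0,0],[1,33,-3.7,0,0],[1,33,-3.7,0,0],[1,33,-3.7,0,0],[1,33,-3.7,0,0]]]' 40; python3 -m crank '[[[1,33,-3.7,0,0],[1,33,-3.7,0,0],[1,33,-3.7,0,0],[1,33,-3.7,0,0],[1,34,-3.9,0,0]]]'; python3 -m crank '[[[1,0,0,30,-4.7],[1,0,0,30,-4.6],[1,0,0,20,0],[1,0,0,0,0]]]'
python3 - <<'E'
from h import *
c=arm.capture('wrist'); cv2.imwrite('pics/w1.png',c['color'][:,:,::-1])
hsv=cv2.cvtColor(c['color'],cv2.COLOR_RGB2HSV); m=cv2.inRange(hsv,(105,110,40),(128,255,255))
for k in cv2.findContours(m,cv2.RETR_EXTERNAL,cv2.CHAIN_APPROX_NONE)[0]:
    if cv2.contourArea(k)<300: continue
    p=pts(c,k.reshape(-1,2),.032)*1000; print('wrist blue',k.reshape(-1,2).mean(0),cv2.minAreaRect(p[:,:2].astype(np.float32)))
print(arm.observe()['eef_pos'],arm.observe()['tool_rot'])
# dry box: inner floor edges / rim lines from top depth
P=np.load('P.npy'); H=P[...,2]; t=dict(np.load('top0.npz'))
for a in (5.5,6,6.5,7,7.5,8):
    r=np.radians(a); ux=np.array([np.cos(r),np.sin(r)]); uy=np.array([-np.sin(r),np.cos(r)])
    reg=np.zeros(H.shape,bool); reg[125:200,215:325]=1
    q=P[reg&(H>.054)&(H<.070)]; X=q[:,:2]@ux; Y=q[:,:2]@uy
    hx=np.sort(X);hy=np.sort(Y)
    print(a,'x',np.percentile(X,[.5,2,5,90,98]).round(3),'y',np.percentile(Y,[.5,2,5,95,98,99.5]).round(3), len(q))
# handle bar line
hd=(H>.245)&(H<.35); hd[:,:210]=0;hd[:,330:]=0;hd[:85]=0;hd[200:]=0
q=P[hd]; f=cv2.fitLine(q.astype(np.float32),cv2.DIST_HUBER,0,.01,.01).ravel(); print('bar',f,q[:,2].max(),len(q))
E
```

```text
time_s: 0.52
eef_pos: [0.3816, -0.4372, 0.231]
tool_rot: [-180.0, 0.0, 24.4]
ft_force: [-0.6, -0.2, 0.6]
width: 1.003
grip_force: 0.0
time_s: 0.93
eef_pos: [0.5251, -0.3514, 0.231]
tool_rot: [-180.0, 0.0, 24.5]
ft_force: [-0.0, -0.3, 1.2]
width: 1.001
grip_force: 0.0
time_s: 1.27
eef_pos: [0.5226, -0.3511, 0.1463]
tool_rot: [-179.6, 0.1, 33.8]
ft_force: [-0.5, -0.1, 0.6]
width: 0.999
grip_force: 0.0
wrist blue [267.22994652 205.74331551] ((508.968017578125, -365.7742919921875), (35.248809814453125, 30.04147720336914), 34.98942184448242)
wrist blue [ 10.38686131 171.89781022] ((400.0760498046875, -150.6564483642578), (38.61850357055664, 20.293296813964844), 19.1908016204834)
[ 0.52317391 -0.35181294  0.14930594] [-1.79766820e+02  6.21492663e-02  3.37275089e+01]
5.5 x [0.51  0.511 0.512 0.665 0.672] y [-0.267 -0.265 -0.264 -0.018 -0.017 -0.015] 556
6 x [0.509 0.51  0.511 0.664 0.67 ] y [-0.272 -0.27  -0.269 -0.023 -0.022 -0.021] 556
6.5 x [0.509 0.509 0.51  0.662 0.668] y [-0.277 -0.275 -0.274 -0.029 -0.027 -0.026] 556
7 x [0.508 0.508 0.509 0.661 0.667] y [-0.282 -0.281 -0.279 -0.034 -0.032 -0.032] 556
7.5 x [0.507 0.507 0.508 0.66  0.665] y [-0.287 -0.286 -0.284 -0.039 -0.037 -0.037] 556
8 x [0.504 0.505 0.506 0.658 0.664] y [-0.292 -0.291 -0.289 -0.044 -0.042 -0.042] 556
bar [-0.12682132  0.9919176  -0.00397337  0.74990255 -0.06511656  0.25550744] 0.26314648929980433 226
```

View pics/w1.png

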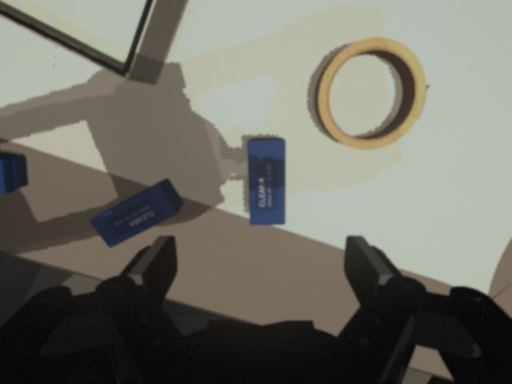

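The wrist view shows the target box at columns 248-286, rows 138-224, aligned with the image. The fingers are clear of the look-alike at (137,213). I'll recompute its centre from those corners.

```bash
python3 - <<'E'
from h import *
c=arm.capture('wrist')
p=pts(c,[(248,139),(285,139),(286,224),(250,224)],.032)*1000
print(p.round(1),p.mean(0)); e=p[1:3].mean(0)-p[[0,3]].mean(0); l=p[:2].mean(0)-p[2:].mean(0)
print(np.hypot(*e[:2]),np.hypot(*l[:2]),np.degrees(np.arctan2(l[1],l[0])))
s=arm.observe(); print(s['eef_pos'],s['tool_rot'])
E
```

```text
[[ 553.  -317.7   32. ]
 [ 571.5 -345.5   32. ]
 [ 504.1 -394.1   32. ]
 [ 484.4 -364.6   32. ]] [ 528.25978198 -355.48385298   32.        ]
34.467191598499056 83.06744054653979 35.06893838231291
[ 0.52378919 -0.35247209  0.15142874] [-1.79939249e+02  1.40954596e-02  3.37097787e+01]
```

```bash
python3 -m crank '[[[1,1.5,3,30,-1],[1,0,0,35,0],[1,0,0,35,0],[1,0,0,26,0],[1,0,0,14,0]]]' 40; python3 -m crank '[[[1,0,0,6,0],[0.3,0,0,0,0],[0.3,0,0,0,0],[0.2,0,0,0,0],[0.2,0,0,0,0]]]' 40;python3 -m crank '[[[0.2,0,0,0,0],[0.2,0,0,0,0],[0.2,0,0,0,0],[0.2,0,0,0,0]]]' 40
```

```text
time_s: 1.78
eef_pos: [0.5265, -0.3542, 0.0099]
tool_rot: [-179.9, 0.0, 34.7]
ft_force: [-0.5, 0.3, -0.4]
width: 1.001
grip_force: 0.0
time_s: 2.2
eef_pos: [0.5275, -0.3548, 0.007]
tool_rot: [179.9, -0.0, 34.7]
ft_force: [-0.1, 0.2, 0.5]
width: 0.45
grip_force: 0.0
time_s: 2.53
eef_pos: [0.5274, -0.3548, 0.007]
tool_rot: [179.9, -0.0, 34.7]
ft_force: [-1.0, 0.1, 7.7]
width: 0.402
grip_force: 40.2
```

```bash
python3 -m crank '[[[0.2,0,0,-5,0],[0.2,0,0,-15,0],[0.2,0,0,-35,0],[0.2,0,0,-35,0],[0.2,0,0,-35,0]]]'; python3 -m crank '[[[0.2,0,0,-20,0],[0.2,14,-12,0,0],[0.2,26,-23,0,0],[0.2,30,-25,0,0],[0.2,30,-25,0,0]]]'; python3 -m crank '[[[0.2,30,-25,0,0],[0.2,30,-25,0,0],[0.2,23,-20,0,0],[0.2,10,-10,0,0],[0.2,0,0,0,5]]]'; python3 -m crank '[[[0.2,0,0,0,6],[0.2,0,0,0,6],[0.2,0,0,0,6],[0.2,0,0,0,4.7],[0.2,0,0,0,0]]]';python3 -m crank '[[[0.2,0,0,0,0],[0.2,0,0,0,0]]]'
python3 - <<'E'
from h import *
c=arm.capture('top'); np.savez('top1.npz',**c);w=arm.capture('wrist')
cv2.imwrite('pics/c2.png',np.vstack([cv2.resize(c['color'][85:230,200:380],(640,516))[:300],cv2.resize(w['color'],(640,480))[:300]])[:,:,::-1])
E
```

```text
time_s: 2.95
eef_pos: [0.5265, -0.3539, 0.1323]
tool_rot: [-180.0, 0.0, 34.8]
ft_force: [1.3, -0.8, -1.3]
width: 0.403
grip_force: 40.4
time_s: 3.37
eef_pos: [0.5605, -0.2262, 0.1511]
tool_rot: [180.0, -0.0, 34.7]
ft_force: [0.2, 0.7, -1.6]
width: 0.407
grip_force: 40.5
time_s: 3.78
eef_pos: [0.5918, -0.1055, 0.151]
tool_rot: [-180.0, -0.0, 30.0]
ft_force: [-0.4, -0.7, -1.3]
width: 0.403
grip_force: 40.4
time_s: 4.2
eef_pos: [0.5912, -0.1089, 0.1508]
tool_rot: [180.0, -0.0, 6.8]
ft_force: [-1.4, -0.5, -1.2]
width: 0.401
grip_force: 40.4
time_s: 4.37
eef_pos: [0.5913, -0.1088, 0.1506]
tool_rot: [180.0, -0.0, 7.2]
ft_force: [-0.2, -0.1, -1.9]
width: 0.405
grip_force: 40.4
```

View pics/c2.png

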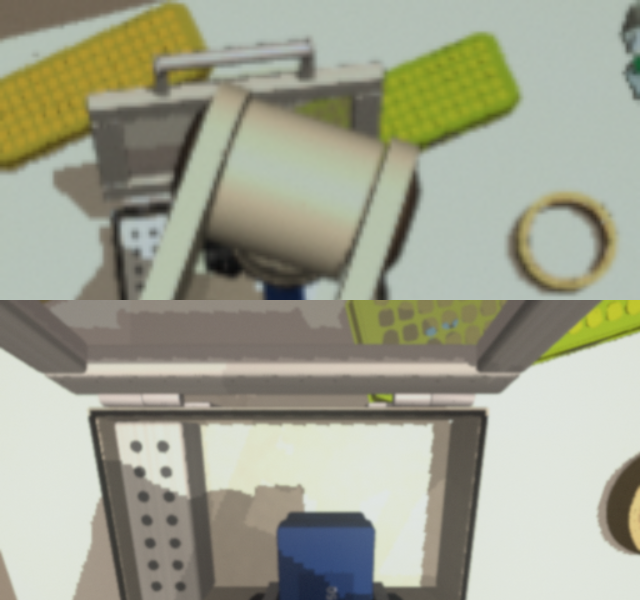

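The slide box is held square, at (326,560) in the lower half. It sits between the cassette and the right wall, and the lid is clear behind it. Lowering now.

```bash
python3 -m crank '[[[0.2,0,0,20,0],[0.2,0,0,30,0],[0.2,0,0,30,0],[0.2,0,0,25,0],[0.2,0,0,12,0]]]'; python3 -m crank '[[[0.2,0,0,8,0],[0.2,0,0,4,0],[0.2,0,0,2,0],[0.2,0,0,1,0],[0.2,0,0,0,0]]]'; python3 -m crank '[[[0.2,0,0,1,0],[0.2,0,0,0,0]]]'; python3 -m crank '[[[0.2,0,0,1,0],[0.2,0,0,0,0]]]'
```

```text
time_s: 4.88
eef_pos: [0.5899, -0.1082, 0.0301]
tool_rot: [-179.9, 0.2, 7.1]
ft_force: [-0.8, -0.4, -2.3]
width: 0.4
grip_force: 40.4
time_s: 5.3
eef_pos: [0.5919, -0.1087, 0.0193]
tool_rot: [180.0, -0.1, 7.1]
ft_force: [0.1, 1.0, -0.8]
width: 0.4
grip_force: 40.4
time_s: 5.47
eef_pos: [0.5916, -0.1086, 0.0179]
tool_rot: [180.0, -0.0, 7.1]
ft_force: [-0.3, -0.1, -1.7]
width: 0.403
grip_force: 40.4
time_s: 5.63
eef_pos: [0.5913, -0.1086, 0.0164]
tool_rot: [-180.0, -0.0, 7.1]
ft_force: [-0.1, 0.1, -1.4]
width: 0.402
grip_force: 40.4
```

```bash
python3 -m crank '[[[0.2,0,0,0.5,0],[0.2,0,0,0.5,0],[0.2,0,0,0,0]]]'; python3 -m crank '[[[0.2,0,0,0.5,0],[0.2,0,0,0,0]]]'; python3 -m crank '[[[0.2,0,0,0.5,0],[0.2,0,0,0,0]]]'
```

```text
time_s: 5.88
eef_pos: [0.5913, -0.1085, 0.0152]
tool_rot: [-180.0, 0.0, 7.1]
ft_force: [-0.4, 0.4, -2.0]
width: 0.402
grip_force: 40.4
time_s: 6.05
eef_pos: [0.5914, -0.1086, 0.015]
tool_rot: [-180.0, -0.0, 7.1]
ft_force: [-1.7, 0.2, 2.5]
width: 0.401
grip_force: 40.9
time_s: 6.22
eef_pos: [0.5914, -0.1086, 0.0149]
tool_rot: [180.0, -0.0, 7.1]
ft_force: [-5.8, 2.2, 9.6]
width: 0.404
grip_force: 41.8
```

Contact is confirmed: the vertical force went from -2 to +10 N at the expected height. I'll release, rise clear and go above the handle.

```bash
python3 -m crank '[[[0.45,0,0,-1,0],[0.6,0,0,0,0],[0.8,0,0,0,0],[0.8,0,0,0,0],[0.8,0,0,-10,0]]]'; python3 -m crank '[[[0.8,0,0,-30,0],[0.8,0,0,-40,0],[0.8,0,0,-40,0],[0.8,0,0,-40,0],[0.8,0,0,-40,0]]]'; python3 -m crank '[[[0.8,0,0,-40,0],[0.8,0,0,-40,0],[0.8,0,0,-40,0],[0.8,0,0,0,-7],[0.8,0,0,0,-7]]]'; python3 -m crank '[[[0.8,0,0,0,-7],[0.8,0,0,0,-7],[0.8,0,0,0,-7],[0.8,0,0,0,-7],[0.8,0,0,0,-7]]]'; python3 -m crank '[[[0.8,0,0,0,-7],[0.8,0,0,0,-7],[0.8,0,0,0,-7],[0.8,0,0,0,-7],[0.8,0,0,0,-7]]]';python3 -m crank '[[[0.8,0,0,0,-6],[0.8,0,0,0,0],[0.8,0,0,0,0]]]'
python3 - <<'E'
from h import *
w=arm.capture('wrist');np.savez('w3.npz',**w);cv2.imwrite('pics/w3.png',w['color'][:,:,::-1])
E
```

```text
time_s: 6.63
eef_pos: [0.5904, -0.1083, 0.0238]
tool_rot: [-179.9, 0.1, 7.1]
ft_force: [-0.1, -0.1, 0.1]
width: 0.805
grip_force: 0.0
time_s: 7.05
eef_pos: [0.5908, -0.1084, 0.2182]
tool_rot: [180.0, -0.0, 7.1]
ft_force: [1.3, 0.0, 0.2]
width: 0.797
grip_force: 0.0
time_s: 7.47
eef_pos: [0.5916, -0.1086, 0.3389]
tool_rot: [179.8, -0.2, 21.3]
ft_force: [-0.2, 0.3, -1.0]
width: 0.795
grip_force: 0.0
time_s: 7.88
eef_pos: [0.5911, -0.1085, 0.3361]
tool_rot: [180.0, -0.0, 56.4]
ft_force: [0.3, 0.0, -0.3]
width: 0.8
grip_force: 0.0
time_s: 8.3
eef_pos: [0.5911, -0.1085, 0.3361]
tool_rot: [180.0, 0.0, 91.4]
ft_force: [0.1, 0.4, -0.6]
width: 0.797
grip_force: 0.0
time_s: 8.55
eef_pos: [0.5912, -0.1085, 0.3358]
tool_rot: [180.0, 0.0, 96.9]
ft_force: [-0.2, 0.6, -0.0]
width: 0.801
grip_force: 0.0
```

View pics/w3.png

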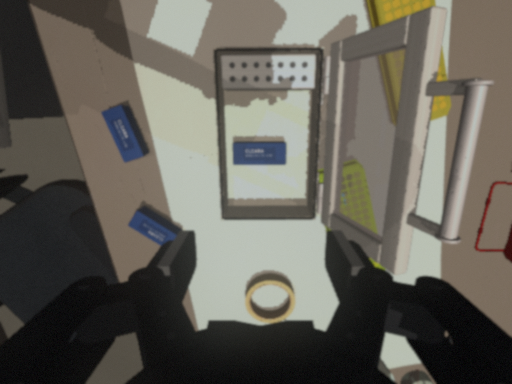

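The slide box lies flat in the tray at (259,152). The handle bar runs from (478,85) to (452,240). I'll locate the bar now.

```bash
python3 - <<'E'
from h import *
c=dict(np.load('w3.npz'))
r=np.radians(7.1); M=np.array([[np.cos(r),np.sin(r)],[-np.sin(r),np.cos(r)]])
cen=np.array([.5973,-.0848])
def bf(p): return np.c_[(p[:,:2]-cen)@M.T,p[:,2]].round(4)
print('rim',bf(pts(c,[(215,48),(322,47),(315,219),(222,219)],.062)))
uv=[(475,100),(470,130),(466,160),(461,190),(457,215)]
print('bar@.254',bf(pts(c,uv,.254))); print('bar depth',bf(pts(c,uv)))
print('slide',bf(pts(c,[(234,141),(286,142),(286,164),(233,164)],.04)))
o=-c['R'].T@c['t']; print('cam',o,bf(o[None]))
s=arm.observe(); print(bf(s['eef_pos'][None]),s['tool_rot'])
E
```

```text
rim [[-0.0675  0.1241  0.062 ]
 [ 0.0753  0.1247  0.062 ]
 [ 0.0779 -0.1218  0.062 ]
 [-0.0685 -0.1211  0.062 ]]
bar@.254 [[ 0.1544  0.0529  0.254 ]
 [ 0.1551  0.0306  0.254 ]
 [ 0.1566  0.0071  0.254 ]
 [ 0.1574 -0.0179  0.254 ]
 [ 0.1583 -0.04    0.254 ]]
bar depth [[ 0.1532  0.0528  0.2557]
 [ 0.1549  0.0306  0.2542]
 [ 0.1553  0.0074  0.2558]
 [ 0.1554 -0.0172  0.2566]
 [ 0.1572 -0.0394  0.2555]]
slide [[-0.0479 -0.0019  0.04  ]
 [ 0.0318 -0.0038  0.04  ]
 [ 0.0325 -0.038   0.04  ]
 [-0.0505 -0.0376  0.04  ]]
cam [ 0.58347365 -0.03732569  0.47726711] [[-0.0079  0.0488  0.4773]]
[[-0.009  -0.0228  0.3357]] [1.79982450e+02 2.68281981e-03 9.68232572e+01]
```

```bash
python3 -m crank '[[[0.8,5,30,0,-0.6],[0.8,6,40,0,0],[0.8,6,40,0,0],[0.8,6,35,0,0],[0.8,0,15,0,0]]]'; python3 -m crank '[[[0.8,0,5,10,0],[0.8,0,0,30,0],[0.8,0,0,30,0],[0.8,0,0,20,0],[0.8,0,0,10,0]]]'; python3 -m crank '[[[0.8,0,0,0,0],[0.8,0,0,0,0]]]'
python3 - <<'E'
from h import *
w=arm.capture('wrist');np.savez('w4.npz',**w)
t=arm.capture('scene')
cv2.imwrite('pics/w4.png',np.vstack([w['color'],cv2.resize(t['color'][60:240,150:370],(512,419))])[:596,:,::-1])
E
```

```text
time_s: 9.02
eef_pos: [0.7496, -0.0629, 0.3334]
tool_rot: [-179.9, -0.1, 97.5]
ft_force: [0.4, 0.0, 0.2]
width: 0.8
grip_force: 0.0
time_s: 9.43
eef_pos: [0.7505, -0.0642, 0.2317]
tool_rot: [-179.8, -0.1, 97.5]
ft_force: [-0.3, 0.6, 0.2]
width: 0.796
grip_force: 0.0
time_s: 9.6
eef_pos: [0.7517, -0.0643, 0.2364]
tool_rot: [180.0, 0.0, 97.6]
ft_force: [-0.2, 0.3, 0.9]
width: 0.798
grip_force: 0.0
```

View pics/w4.png

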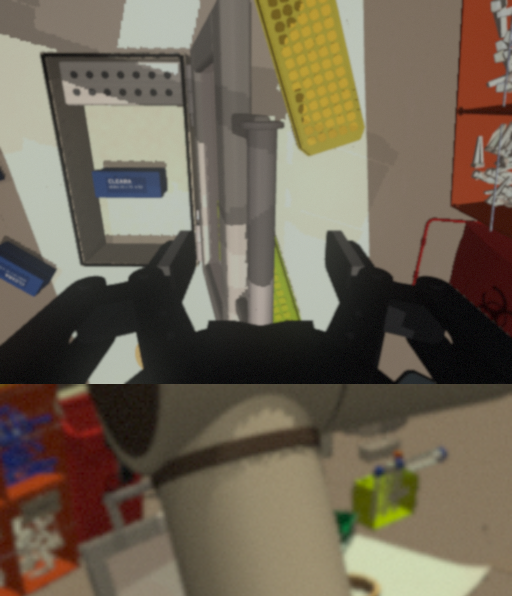

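The bar at column 260 sits midway between the pads at 190 and 330, and lines up with them. Closing at 25 N.

```bash
python3 -m crank '[[[0.5,0,0,3,0],[0.3,0,0,0,0],[0.1,0,0,0,0],[0,0,0,0,0],[0,0,0,0,0]]]' 25; python3 -m crank '[[[0,0,0,0,0],[0,0,0,0,0],[0,0,0,0,0],[0,0,0,0,0]]]' 25
python3 - <<'E'
import numpy as np
th=np.arange(1.88,-.01,-.04); x=-200*np.cos(th)+9*np.sin(th); z=200*np.sin(th)+9*np.cos(th)
for i in range(0,len(th)-1): print(f'{th[i+1]:.2f} ty {x[i+1]-x[i]:.1f} tz {z[i]-z[i+1]:.1f}',end=' | ' if i%5<4 else f'  cum {x[i+1]-x[0]:.0f} {z[i+1]-z[0]:.0f}\n')
E
```

```text
time_s: 10.12
eef_pos: [0.7518, -0.0642, 0.2326]
tool_rot: [-180.0, -0.0, 97.6]
ft_force: [-0.5, 1.1, 1.1]
width: 0.157
grip_force: 24.3
time_s: 10.45
eef_pos: [0.7518, -0.0642, 0.2326]
tool_rot: [180.0, -0.0, 97.6]
ft_force: [-4.2, -0.0, 4.3]
width: 0.153
grip_force: 24.6
1.84 ty -7.6 tz -2.6 | 1.80 ty -7.7 tz -2.3 | 1.76 ty -7.8 tz -2.0 | 1.72 ty -7.8 tz -1.7 | 1.68 ty -7.9 tz -1.4  cum -39 10
1.64 ty -7.9 tz -1.1 | 1.60 ty -8.0 tz -0.8 | 1.56 ty -8.0 tz -0.4 | 1.52 ty -8.0 tz -0.1 | 1.48 ty -8.0 tz 0.2  cum -79 12
1.44 ty -8.0 tz 0.5 | 1.40 ty -8.0 tz 0.8 | 1.36 ty -7.9 tz 1.2 | 1.32 ty -7.9 tz 1.5 | 1.28 ty -7.8 tz 1.8  cum -118 6
1.24 ty -7.7 tz 2.1 | 1.20 ty -7.6 tz 2.4 | 1.16 ty -7.5 tz 2.7 | 1.12 ty -7.4 tz 3.0 | 1.08 ty -7.3 tz 3.3  cum -156 -7
1.04 ty -7.2 tz 3.6 | 1.00 ty -7.0 tz 3.9 | 0.96 ty -6.8 tz 4.2 | 0.92 ty -6.7 tz 4.4 | 0.88 ty -6.5 tz 4.7  cum -190 -28
0.84 ty -6.3 tz 4.9 | 0.80 ty -6.1 tz 5.2 | 0.76 ty -5.9 tz 5.4 | 0.72 ty -5.7 tz 5.7 | 0.68 ty -5.4 tz 5.9  cum -219 -55
0.64 ty -5.2 tz 6.1 | 0.60 ty -4.9 tz 6.3 | 0.56 ty -4.7 tz 6.5 | 0.52 ty -4.4 tz 6.7 | 0.48 ty -4.2 tz 6.8  cum -243 -87
0.44 ty -3.9 tz 7.0 | 0.40 ty -3.6 tz 7.2 | 0.36 ty -3.3 tz 7.3 | 0.32 ty -3.0 tz 7.4 | 0.28 ty -2.7 tz 7.5  cum -259 -124
0.24 ty -2.4 tz 7.6 | 0.20 ty -2.1 tz 7.7 | 0.16 ty -1.8 tz 7.8 | 0.12 ty -1.5 tz 7.9 | 0.08 ty -1.2 tz 7.9  cum -268 -163
0.04 ty -0.8 tz 8.0 | -0.00 ty -0.5 tz 8.0 |
```

Width 0.153 is about 13 mm, which fits the 14 mm bar. I'll start along the arc and watch the forces.

```bash
python3 -m crank '[[[0,0,-7.6,-2.6,0],[0,0,-7.7,-2.3,0],[0,0,-7.8,-2,0],[0,0,-7.8,-1.7,0],[0,0,-7.9,-1.4,0]]]' 25; python3 -m crank '[[[0,0,-7.9,-1.1,0],[0,0,-8,-0.8,0],[0,0,-8,-0.4,0],[0,0,-8,-0.1,0],[0,0,-8,0.2,0]]]'; python3 -m crank '[[[0,0,0,0,0],[0,0,0,0,0]]]'
```

```text
time_s: 10.87
eef_pos: [0.7138, -0.069, 0.243]
tool_rot: [179.9, -0.0, 97.7]
ft_force: [4.8, 2.9, 7.6]
width: 0.15
grip_force: 26.3
time_s: 11.28
eef_pos: [0.6735, -0.0741, 0.2446]
tool_rot: [180.0, -0.0, 97.7]
ft_force: [2.4, 4.7, 2.7]
width: 0.149
grip_force: 26.8
time_s: 11.45
eef_pos: [0.6735, -0.0742, 0.2446]
tool_rot: [-180.0, -0.0, 97.7]
ft_force: [-1.3, 5.1, 4.5]
width: 0.151
grip_force: 26.7
```

```bash
python3 -m crank '[[[0,0.2,-8,0.5,0],[0,0.2,-8,0.8,0],[0,0.2,-7.9,1.2,0],[0,0.2,-7.9,1.5,0],[0,0.2,-7.8,1.8,0]]]' 25; python3 -m crank '[[[0,0.2,-7.7,2.1,0],[0,0.2,-7.6,2.4,0],[0,0.2,-7.5,2.7,0],[0,0.2,-7.4,3,0],[0,0.2,-7.3,3.3,0]]]'; python3 -m crank '[[[0,0.1,-7.2,3.6,0],[0,0.1,-7,3.9,0],[0,0.1,-6.8,4.2,0],[0,0.1,-6.7,4.4,0],[0,0.1,-6.5,4.7,0]]]'
```

```text
time_s: 11.87
eef_pos: [0.6338, -0.0792, 0.2383]
tool_rot: [-180.0, 0.0, 97.6]
ft_force: [2.9, -2.0, -2.7]
width: 0.15
grip_force: 26.9
time_s: 12.28
eef_pos: [0.5965, -0.0837, 0.2249]
tool_rot: [180.0, 0.1, 97.6]
ft_force: [2.4, -8.0, 1.2]
width: 0.154
grip_force: 27.4
time_s: 12.7
eef_pos: [0.5624, -0.0877, 0.2041]
tool_rot: [-180.0, 0.1, 97.6]
ft_force: [4.7, -6.6, -3.8]
width: 0.152
grip_force: 27.3
```

```bash
python3 -m crank '[[[0,-0.2,-6.3,4.9,0],[0,-0.1,-6.1,5.2,0],[0,-0.1,-5.9,5.4,0],[0,0,-5.7,5.7,0],[0,0,-5.4,5.9,0]]]' 25; python3 -m crank '[[[0,0,-5.2,6.1,0],[0,0,-4.9,6.3,0],[0,0,-4.7,6.5,0],[0,0,-4.4,6.7,0],[0,0,-4.2,6.8,0]]]'; python3 -m crank '[[[0,0,0,0,0]]]'
```

```text
time_s: 13.12
eef_pos: [0.5334, -0.0914, 0.1768]
tool_rot: [-180.0, -0.0, 97.7]
ft_force: [-1.2, -4.3, 2.0]
width: 0.154
grip_force: 28.7
time_s: 13.53
eef_pos: [0.51, -0.0944, 0.1442]
tool_rot: [-179.9, -0.0, 97.7]
ft_force: [-3.6, -3.5, 1.4]
width: 0.156
grip_force: 29.4
time_s: 13.62
eef_pos: [0.5093, -0.0944, 0.1432]
tool_rot: [-179.8, -0.0, 97.6]
ft_force: [-5.6, -3.8, -0.4]
width: 0.15
grip_force: 29.2
```

```bash
python3 -m crank '[[[0,0,-3.9,7,0],[0,0,-3.6,7.2,0],[0,0,-3.3,7.3,0],[0,0,-3,7.4,0],[0,0,-2.7,7.5,0]]]' 25; python3 -m crank '[[[0,0,-2.2,7,0],[0,0,-1.7,6,0],[0,0,-1.3,5,0],[0,0,-1,4,0],[0,0,-0.8,4,0]]]'; python3 -m crank '[[[0,0,0,0,0]]]'
```

```text
time_s: 14.03
eef_pos: [0.4929, -0.0965, 0.1075]
tool_rot: [-179.8, -0.0, 97.7]
ft_force: [-11.5, -3.7, 3.2]
width: 0.152
grip_force: 30.4
time_s: 14.45
eef_pos: [0.4854, -0.0974, 0.0812]
tool_rot: [-179.7, -0.1, 97.7]
ft_force: [-17.1, -6.0, 3.3]
width: 0.155
grip_force: 31.0
time_s: 14.53
eef_pos: [0.4853, -0.0974, 0.0807]
tool_rot: [-179.7, -0.1, 97.7]
ft_force: [-14.2, -5.5, 0.1]
width: 0.15
grip_force: 30.6
```

```bash
python3 -m crank '[[[0,0,-1.5,3,0],[0,0,-1.2,4,0],[0,0,-1,4,0],[0,0,-0.6,3,0],[0,0,0,0,0]]]' 25; python3 -m crank '[[[0,0,-0.5,3,0],[0,0,-0.3,2,0],[0,0,0,0,0]]]'
```

```text
time_s: 14.95
eef_pos: [0.4829, -0.0978, 0.0676]
tool_rot: [-179.9, -0.0, 97.7]
ft_force: [-2.9, -0.9, -4.3]
width: 0.157
grip_force: 30.5
time_s: 15.2
eef_pos: [0.4823, -0.0979, 0.063]
tool_rot: [-180.0, -0.0, 97.7]
ft_force: [-4.3, 1.9, -3.5]
width: 0.154
grip_force: 30.6
```

```bash
python3 -m crank '[[[0,0,-0.3,2,0],[0,0,-0.2,1.5,0],[0,0,0,0,0]]]' 25; python3 -m crank '[[[0,0,0,1,0],[0,0,0,1,0],[0,0,0,0,0]]]';  python3 -m crank '[[[0,0,0,1,0],[0,0,0,0,0]]]'
```

```text
time_s: 15.45
eef_pos: [0.4819, -0.098, 0.0597]
tool_rot: [-180.0, -0.0, 97.7]
ft_force: [-4.0, 2.3, -1.9]
width: 0.152
grip_force: 30.6
time_s: 15.7
eef_pos: [0.4817, -0.098, 0.0577]
tool_rot: [-179.9, -0.0, 97.7]
ft_force: [-6.1, 2.3, -2.4]
width: 0.155
grip_force: 30.7
time_s: 15.87
eef_pos: [0.4816, -0.098, 0.0568]
tool_rot: [-179.9, -0.0, 97.7]
ft_force: [-6.9, 1.5, -3.1]
width: 0.152
grip_force: 30.8
```

```bash
python3 -m crank '[[[0,0,0,1,0],[0,0,0,0,0]]]' 25; python3 -m crank '[[[0,0,0,1,0],[0,0,0,0,0]]]';  python3 -m crank '[[[0,0,0,1,0],[0,0,0,0,0]]]'
```

```text
time_s: 16.03
eef_pos: [0.4815, -0.098, 0.0557]
tool_rot: [-179.9, -0.0, 97.7]
ft_force: [-7.9, 0.7, -3.1]
width: 0.151
grip_force: 30.9
time_s: 16.2
eef_pos: [0.4814, -0.098, 0.0547]
tool_rot: [-179.9, -0.0, 97.7]
ft_force: [-8.6, 0.7, -2.8]
width: 0.158
grip_force: 30.9
time_s: 16.37
eef_pos: [0.4813, -0.098, 0.0536]
tool_rot: [-179.9, -0.0, 97.7]
ft_force: [-9.5, 1.6, -3.2]
width: 0.149
grip_force: 30.9
```

```bash
python3 -m crank '[[[0,0,-0.8,1,0],[0,0,0,0,0]]]' 25; python3 -m crank '[[[0,0,0,1,0],[0,0,0,0,0]]]';  python3 -m crank '[[[0,0,0,1,0],[0,0,0,0,0]]]'
```

```text
time_s: 16.53
eef_pos: [0.4813, -0.0981, 0.0529]
tool_rot: [-180.0, -0.0, 97.7]
ft_force: [-2.7, 3.8, -4.2]
width: 0.152
grip_force: 30.8
time_s: 16.7
eef_pos: [0.4812, -0.0981, 0.0519]
tool_rot: [-180.0, -0.0, 97.7]
ft_force: [-4.4, 4.1, -3.2]
width: 0.15
grip_force: 30.8
time_s: 16.87
eef_pos: [0.4811, -0.0981, 0.0508]
tool_rot: [-180.0, -0.0, 97.7]
ft_force: [-4.7, 2.3, -3.2]
width: 0.15
grip_force: 30.9
```

```bash
python3 -m crank '[[[0,0,0,1,0],[0,0,0,0,0]]]'; python3 -m crank '[[[0,0,0,1,0],[0,0,0,0,0]]]'
python3 - <<'E'
from h import *
w=arm.capture('wrist');t=arm.capture('top')
cv2.imwrite('pics/w5.png',np.vstack([w['color'],cv2.resize(t['color'][110:205,200:330],(512,374))])[:596,:,::-1])
P=pts(t,np.array([(u,v) for v in range(384) for u in range(512)])).reshape(384,512,3)
r=np.radians(7.2); M=np.array([[np.cos(r),np.sin(r)],[-np.sin(r),np.cos(r)]])
b=(P[...,:2]-[.5995,-.0845])@M.T
for lo,hi in((-75,-63),(63,75)):
  for y0,y1 in((-125,-85),(85,125)):
    s=(b[...,0]*1000>lo)&(b[...,0]*1000<hi)&(b[...,1]*1000>y0)&(b[...,1]*1000<y1); print(lo,y0,s.sum(),np.median(P[s][:,2]))
E
```

```text
time_s: 17.03
eef_pos: [0.481, -0.0981, 0.0498]
tool_rot: [-180.0, -0.0, 97.7]
ft_force: [-5.2, 3.0, -3.5]
width: 0.148
grip_force: 30.9
time_s: 17.2
eef_pos: [0.481, -0.0981, 0.0488]
tool_rot: [-179.9, -0.0, 97.7]
ft_force: [-6.1, 3.3, -3.0]
width: 0.155
grip_force: 30.9
-75 -125 10 0.08718541647349765
-75 85 36 0.08547550054573383
63 -125 38 0.08303503573229132
63 85 38 0.08319683761455632
```

View pics/w5.png

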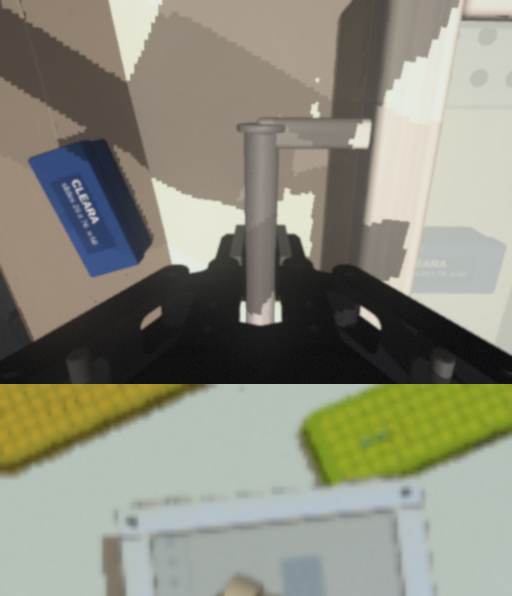

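The lid is nearly closed: its front edge is about 3 mm above the back, and the bar is still held. The neighbouring look-alike at (90,205) is well clear. Continuing down.

```bash
for i in 1; do :; done; python3 -m crank '[[[0,0,-0.4,1,0],[0,0,0,0,0]]]'; python3 -m crank '[[[0,0,0,1,0],[0,0,0,0,0]]]'; python3 -m crank '[[[0,0,0,1,0],[0,0,0,0,0]]]'; python3 -m crank '[[[0,0,0,0.5,0],[0,0,0,0,0]]]'
```

```text
time_s: 17.47
eef_pos: [0.4809, -0.0982, 0.048]
tool_rot: [180.0, -0.0, 97.7]
ft_force: [-3.6, 3.4, -2.6]
width: 0.154
grip_force: 30.9
time_s: 17.63
eef_pos: [0.4809, -0.0982, 0.0469]
tool_rot: [-180.0, -0.0, 97.7]
ft_force: [-3.1, 3.7, -2.8]
width: 0.155
grip_force: 30.9
time_s: 17.8
eef_pos: [0.4808, -0.0982, 0.0459]
tool_rot: [-180.0, -0.0, 97.7]
ft_force: [-3.4, 3.4, -3.2]
width: 0.151
grip_force: 30.9
time_s: 17.97
eef_pos: [0.4808, -0.0982, 0.0454]
tool_rot: [-180.0, -0.0, 97.7]
ft_force: [-5.8, 3.2, -2.9]
width: 0.152
grip_force: 31.0
```

```bash
python3 -m crank '[[[0,0,-0.2,1,0],[0,0,0,0,0]]]'; python3 -m crank '[[[0,0,0,1,0],[0,0,0,0,0]]]'; python3 -m crank '[[[0,0,0,0.5,0],[0,0,0,0,0]]]'; python3 -m crank '[[[0,0,0,0.5,0],[0,0,0,0,0]]]'
```

```text
time_s: 18.13
eef_pos: [0.4808, -0.0982, 0.0448]
tool_rot: [-180.0, -0.0, 97.7]
ft_force: [-4.3, 5.2, 2.0]
width: 0.146
grip_force: 31.5
time_s: 18.3
eef_pos: [0.4808, -0.0982, 0.0445]
tool_rot: [180.0, -0.0, 97.7]
ft_force: [-11.4, 7.1, 17.5]
width: 0.152
grip_force: 32.8
time_s: 18.47
eef_pos: [0.4808, -0.0983, 0.0445]
tool_rot: [180.0, -0.0, 97.7]
ft_force: [-15.2, 7.7, 24.1]
width: 0.151
grip_force: 33.5
time_s: 18.63
eef_pos: [0.4809, -0.0983, 0.0444]
tool_rot: [180.0, 0.0, 97.7]
ft_force: [-19.7, 9.1, 33.1]
width: 0.149
grip_force: 34.2
```

The lid is seated, with contact force at TCP z 0.0447. I'll ease off the press, open the fingers slightly because the gap to the lid edge is narrow, and rise.

```bash
python3 -m crank '[[[0,0,0,-1.5,0],[0.2,0,0,0,0],[0.25,0,0,0,0],[0.28,0,0,0,0],[0.28,0,0,0,0]]]'; python3 -m crank '[[[0.28,0,0,-2,0],[0.28,0,0,-4,0],[0.28,0,0,-8,0],[0.28,0,0,-10,0],[0.28,0,0,-15,0]]]'; python3 -m crank '[[[0.28,0,0,-25,0],[0.28,0,0,-40,0],[0.28,0,0,-40,0],[0.28,0,0,-40,0],[0.28,0,-30,0,0]]]'; python3 -m crank '[[[0.28,0,-40,0,0],[0.28,0,-30,0,0],[0.28,-40,0,0,0],[0.28,-40,0,0,0],[0.28,-40,0,0,0]]]';python3 -m crank '[[[0.28,-40,0,0,0],[0.28,-40,0,0,0],[0.28,-30,0,0,0],[0.28,0,0,0,0],[0.28,0,0,0,0]]]'
python3 - <<'E'
from h import *
t=arm.capture('top'); w=arm.capture('scene')
cv2.imwrite('pics/end.png',np.vstack([cv2.resize(t['color'][90:260,150:380],(512,378)),w['color'][80:290]])[:596,:,::-1])
P=pts(t,np.array([(u,v) for v in range(384) for u in range(512)])).reshape(384,512,3)
r=np.radians(7.2); M=np.array([[np.cos(r),np.sin(r)],[-np.sin(r),np.cos(r)]])
b=(P[...,:2]-[.5995,-.0845])@M.T*1000
for lo,hi in((-75,-63),(63,75)):
  for y0,y1 in((-125,-85),(85,125)):
    s=(b[...,0]>lo)&(b[...,0]<hi)&(b[...,1]>y0)&(b[...,1]<y1); print(lo,y0,s.sum(),np.median(P[s][:,2]))
E
```

```text
time_s: 19.05
eef_pos: [0.4809, -0.0986, 0.044]
tool_rot: [180.0, 0.0, 97.7]
ft_force: [0.0, -1.0, 0.4]
width: 0.279
grip_force: 0.0
time_s: 19.47
eef_pos: [0.4805, -0.0983, 0.0836]
tool_rot: [-180.0, -0.0, 97.7]
ft_force: [-0.4, 0.2, 0.5]
width: 0.279
grip_force: 0.0
time_s: 19.88
eef_pos: [0.4554, -0.1033, 0.237]
tool_rot: [179.4, 0.3, 97.7]
ft_force: [2.3, 0.2, 2.0]
width: 0.276
grip_force: 0.0
time_s: 20.3
eef_pos: [0.3971, -0.2321, 0.2301]
tool_rot: [179.9, 0.1, 97.7]
ft_force: [2.0, 0.4, 1.0]
width: 0.276
grip_force: 0.0
time_s: 20.72
eef_pos: [0.412, -0.3408, 0.2283]
tool_rot: [-180.0, -0.0, 97.5]
ft_force: [-0.7, -0.3, -0.3]
width: 0.281
grip_force: 0.0
-75 -125 44 0.08178931658060662
-75 85 45 0.08213719112461271
63 -125 46 0.08214036514638268
63 85 42 0.08141753162014154
```

View pics/end.png

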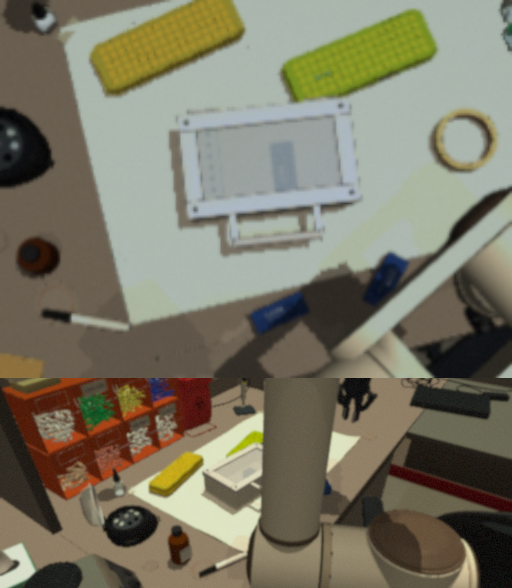

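The lid is level at 82 mm at all four corners, so it is fully closed. The slide box shows through the pane at (283,165), and the bottle, tape roll, marker and look-alikes have not moved.

```bash
python3 -c "
from workcell import arm
print(arm.hand_in())"
```

```text
the job is handed in; nothing more can be done
None
```

The job is handed in: the slide box lies flat on the tray floor, the lid was held all the way down and is fully closed and released, and the amber bottle, tape roll and marker look unmoved in the final picture.

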